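Close up the rocket tube sections in the alignment cradle

ROBOT

A 6-joint arm with a two-finger parallel gripper is mounted at the origin on the work surface. World frame = base frame: x ahead of the robot, y to its left, z up, the work surface at z = 0. Lengths are in m, angles in rad, forces in N, time in s.
With the tool pointing down it reaches from about 0.325 to 0.9 m from the base axis. Payload 3.5 kg.
Tool frame: the origin (TCP) lies midway between the tips of the shut fingers; the grasp point (between the pads) lies 19 mm behind it; z points along the fingers, y is the direction in which the jaws open and shut (so a half turn about z gives the same grasp; the last joint's range is limited). The gripper opens to 85 mm and grips with 20 to 120 N. Pads are 22 mm wide; open, the fingers measure 114 mm over their backs; the gripper's body (76 mm by 85 mm) begins 54 mm behind the grasp point. The pads swing forward as they close: fully open they stand 13 mm farther back than shut.
Start: joints at [-1.283, 0.276, -0.026, 1.268, 0, 1.467], TCP at [0.238, -0.578, 0.231] pointing down, gripper open.
Joint ranges: [-3.12, 3.12], [-0.85, 1.88], [-1.08, 1.24], [-1.95, 2.15], [-1.57, 1.53], [-3.14, 3.14]. Speed limits (rad/s): [2.57, 2.57, 3.14, 3.14, 3.14, 3.14].

INTERFACE

Orientations are given as a rotation vector (axis times angle).
In Python, from station import bot, vision, job_done, finder gives the robot as it stands.
- The arm moves only by the shell command python3 -m pendant 'ROWS' [FORCE]. ROWS is JSON, a list of rows, each a list of 5 numbers: the shift along the tool's x, y, z in mm, then the turn about the tool's z in degrees, then the finger opening in mm, from 0 to 85.4. A call has 1 to 12 rows; each row shifts and turns the commanded pose from where the row before left it, along the tool's axes as they then stand; what a row does not reach is not made up. A row lasts 1/10 s, in which the tool goes at most 50 mm and 8.59 degrees, less where a joint would pass 70% of its speed; a pose out of reach is approached as far as the arm can. A call is refused whole if a number of a shift passes 50 or a number of a turn 8.59, either way. A call with a gripper value outside its range is refused whole. The fingers move at their own pace and stop on an object; FORCE is the grip in N (left out, the last holds). Time passes only in rows, so rows that do not move let the fingers close. It gives the time, the measured TCP pose, the force and the opening at its end, in the units of the state.
- bot.get_state(): the state, without advancing time (a new reading comes with each control period).
- vision.grab_frame(name): name is "side" or "top"; returns a dict with "img" (420x560x3 uint8, blue, green, red), "fovy" (degrees; the focal length in pixels is half the picture's height over the tangent of half this angle, whatever the lens; pixels are square), "cx", "cy" (the principal point, pixels), "world_to_cam" (4x4, takes a point from world to camera coordinates). Camera axes: x right, y up, looking along -z (the intrinsics and any distortion apply to the point x, -y, -z); pixel columns grow to the right and rows downward; lengths in m; the calibration is good to about 2 mm. A picture is of the moment at which its call begins. There is no depth.
- job_done(): hands the job in, once; it reports no verdict.
Trained networks look in the newest picture that a camera, given by its name, has taken for a name from the list of things; names that differ only in an ending like _2 or _b are one class to them, and where a whole thing is asked for, a point or a joint stands for the part that bears it (a point fixed in the world has none). Each returns a list of dicts, best first, with "score" (0 to 1); they miss things now and then, are a little off and sometimes report something else, mostly with a low value. They report only what shows in the picture. A call takes as long as a camera call. They do not tell look-alikes from the thing itself.
- finder.spot_in(camera, target): "at" ([row, column] in pixels, amid what is visible of it).
- finder.pinpoint(camera, target): "at" ([row, column] in pixels: a listed point, or the origin of a listed thing).
The state is a dict: "time": time; "joint_pos": joint angles; "dq": joint speeds; "joint_efforts": joint torques, N m; "tcp_pos": TCP position; "tool_rot": TCP orientation; "wrist_force": force on the tool from outside, world axes, zero at the start; "torque": the same for the moment, N m; "finger_gap": opening from 0.0 (shut) to 1.0 (fully open).
Only numpy, scipy, OpenCV 4.12 (cv2) and the standard library are available. Lean on these libraries where they do the work, as an engineer would, in place of code of your own. Each camera call takes 0.05 s, during which the arm holds its last target. There are 200 camera calls.

TASK

Three card tube sections lie end to end in the V of the aluminium alignment cradle, ready for gluing. With the fingertips, gently push the free end of the row so that all three slide together as one train until the front one is up against the end plate and every joint is closed; the card crushes, so do not grip the sections or lift them out of the V. Then push the keeper bar round until it lies right across the trough behind the row, against its stop, again without gripping it; take the hand away and leave everything else on the bench where it is.

Things in the scene. Friction and masses are not known exactly. Their poses are not given: they have to be found in the camera images.
- cradle: Alignment cradle, fixed: an aluminium angle, 348 mm long, lying as an open V trough (sides at 45 degrees) on a plywood base 130 x 385 mm. Origin: centre of the base's underside, on the bench. y runs along the trough: end plate at the -y end, +y end open. z up; its -x side is nearer the robot. V bottom 30 mm above the bench; upper edges 65 mm up, 71 mm apart. Place and heading vary.
- end_plate (a point): Point where the tube axis meets the inner face of the upright end plate (112 mm wide, 10 mm thick, top 120 mm above the bench): 165 mm from the cradle's origin towards its -y, 77 mm above the bench. Axes as the cradle's. The front section ends up against this face.
- section_a: Front section, nearest the end plate: a card tube 66 mm in diameter, 60 mm long, both ends closed by flush plywood discs, lying in the V. Origin at mid-length on its axis, 77 mm above the bench; y is the tube axis. About 90 g. At the start its front face is 60 to 105 mm from the end plate. It slides with dry friction and stays where left.
- section_b: The middle section: as section_a but 80 mm long, about 120 g, touching section_a.
- section_c: Rear section: as section_a but 50 mm long, about 75 g, touching section_b. Its rear face (away from the end plate, 25 mm from its origin) is the free end of the row, a flat closed disc to push on; with the row home it is 190 mm from the end plate. The whole row slides under a push of about 2 to 5 N.
- keeper (a joint): Angle of the keeper bar (rad) about its upright pivot, growing clockwise seen from above. 0: along the outside of the trough, pointing away from the end plate; 1.571: right across the trough, at its stop, its front face 3 mm behind a row that is home. Starts between -0.6 and -0.1 (swung outwards), needs about 1 N at the tip, stays where left. A row not yet home blocks it.
- pivot (a point): Pivot axis of the keeper, on a plywood post on the trough's robot side, at mid-height of the bar (73 mm above the bench): 51 mm from the cradle's origin towards its -x and 35 mm towards its +y. Axes as the cradle's.
- keeper_knob (a point): Middle of the black knob (14 mm across, 20 mm high) on top of the keeper bar near its free end, 92 mm from the pivot, 89 mm above the bench. The bar is aluminium, 14 mm wide, reaches 101 mm from the pivot and lies 67 to 79 mm above the bench; trough and posts below it end at 66 mm, but its stop (far side) is 80 mm high. Push the bar's side or the knob.
- ring_a: Bystander: a plywood ring lying flat, 66 mm across, 6 mm thick. Origin at the centre of its underside.
- ring_b: Bystander: another plywood ring, the same.
- bare_tube: Bystander: an open card tube standing upright, 66 mm across, 75 mm high, near the cradle on the robot's side. Origin at the centre of its underside.
- tape_roll: Bystander: a roll of masking tape lying flat, 96 mm across, 25 mm high. Origin at the centre of its underside.
- fin: Bystander: a flat plywood rocket fin, 120 x 70 x 5 mm. Origin on its underside.
- glue_bottle: Bystander: a glue bottle standing upright, 54 mm across, 150 mm high. Origin at the centre of its underside.
- nose_cone: Bystander: a grey pointed nose cone standing on its base, 66 mm across, 131 mm high. Origin at the centre of its underside.
- screwdriver: Bystander: a screwdriver lying on the bench. Origin on its underside.
Not all that is in view belongs to the job. Leave any blue or pink look-alike of the section_c alone.

How it is judged:
By the outcome, as a careful person would: the job done as asked, in the order asked, and still so for the second after the job is handed in, with the robot touching nothing.
It also fails if it takes over 48 s, if anything falls off the work surface, if the arm or the gripper's body presses on something with over 40 N, if the wrist force passes 120 N, or if a joint passes its speed limit or range.

## Working session

There is one attempt and no reset: what is moved stays moved. The work goes in short steps, Python scripts to look and compute and a shell command to move; the robot and the scene stay as the last step left them, time stands still between calls to the robot, and variables do not carry over. Pictures are saved under pics/ and viewed, about 8 in all and at most 12, crops included, and the job is handed in when it is done.

```bash
mkdir -p pics; ls; python3 - <<'E'
from station import bot,vision,finder
import cv2
print(bot.get_state())
for c in("side","top"):
    f=vision.grab_frame(c); cv2.imwrite(f"pics/{c}0.png",f["img"])
    print(c,{k:(v.tolist() if hasattr(v,'tolist') else v) for k,v in f.items() if k!="img"})
    for t in["cradle","end_plate","section_a","section_c","pivot","keeper_knob","bare_tube","glue_bottle","nose_cone"]:
        print(t,[(round(d["score"],2),[round(float(x),1) for x in d["at"]]) for d in finder.pinpoint(c,t)[:4]])
E
```

```text
pics
{'time': 0.0, 'joint_pos': array([-1.28340330e+00,  2.77100383e-01, -2.79017435e-02,  1.26799119e+00,
        6.18641753e-06,  1.46739217e+00]), 'dq': array([-1.98005414e-03,  1.14857991e-03, -7.58993486e-04, -8.35394108e-05,
       -3.22367910e-04,  2.00174653e-04]), 'joint_efforts': array([-5.92282577e-04, -4.45510805e+01,  2.95200133e+01,  1.63557334e-02,
       -1.98882044e-04,  1.77619604e-06]), 'tcp_pos': array([ 0.23784518, -0.57712684,  0.23017012]), 'tool_rot': array([-3.07966263e+00, -6.09539068e-01,  3.07136837e-04]), 'wrist_force': array([-0.83467108, -0.13740643,  0.54286156]), 'torque': array([0.00159323, 0.00261034, 0.00813432]), 'finger_gap': 1.0001308543887433}
side {'fovy': 46.409819613961375, 'cx': 285.14487975136444, 'cy': 212.91648568275727, 'world_to_cam': [[-0.9861786233886872, -0.16409542095195023, -0.02290012213495638, 0.6094768812955473], [0.08572021341948546, -0.6235978712923637, 0.7770313635439371, -0.12336577434211254], [-0.14178775610930416, 0.764328717072854, 0.6290451847643804, -1.4519814752286178], [0.0, 0.0, 0.0, 1.0]]}
cradle [(0.83, [227.0, 29
[... 656 characters left out ...]
81], [0.9971279197498361, 0.03104068216658585, 0.06908247032350727, -0.6299412818699899], [-0.06989086491893501, 0.025758855571635365, 0.9972220155815469, -1.0107037631038294], [0.0, 0.0, 0.0, 1.0]]}
cradle [(0.97, [210.5, 308.9]), (0.47, [272.2, 453.5]), (0.24, [228.1, 289.3])]
end_plate [(0.58, [232.6, 381.6])]
section_a [(0.93, [211.3, 314.7]), (0.81, [203.1, 288.2]), (0.77, [217.9, 342.2]), (0.7, [134.2, 224.5])]
section_c [(0.93, [211.3, 314.7]), (0.81, [203.1, 288.2]), (0.77, [217.9, 342.2]), (0.7, [134.2, 224.5])]
pivot [(0.39, [269.0, 315.7])]
keeper_knob [(0.5, [217.4, 252.9])]
bare_tube [(0.61, [270.5, 313.9])]
glue_bottle [(0.68, [248.1, 123.4])]
nose_cone [(0.89, [269.8, 453.9])]
```

View pics/top0.png

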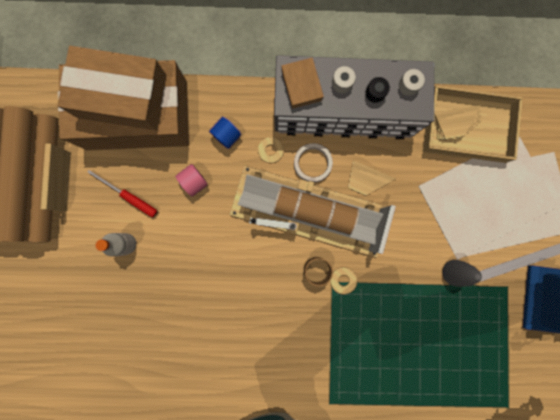

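View pics/side0.png

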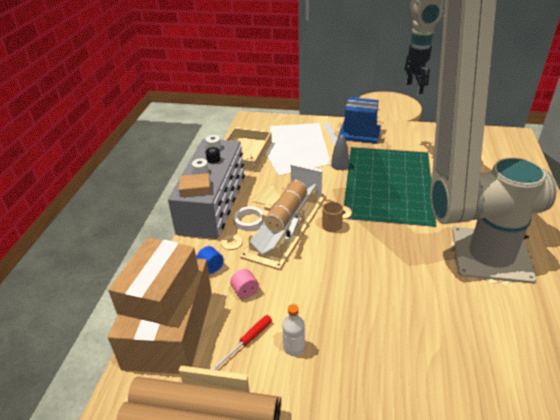

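The top view shows the row at about (288..342, 203..218) px, with c on the left. The end plate is at (383,230) and the keeper is along the robot side at about (272,225). The blue and pink look-alikes are at (225,132) and (191,180). Next I compute positions.

```bash
cat > h.py <<'E'
import numpy as np,cv2
from station import bot,vision,finder
def cam(f):
    M=np.array(f["world_to_cam"]);F=210/np.tan(np.radians(f["fovy"]/2));return M,F,f["cx"],f["cy"]
def proj(f,p):
    M,F,cx,cy=cam(f);q=M[:3,:3]@p+M[:3,3];return np.array([cy-F*q[1]/-q[2],cx+F*q[0]/-q[2]])  # row,col
def onz(f,rc,z):
    M,F,cx,cy=cam(f);d=M[:3,:3].T@np.array([(rc[1]-cx)/F,-(rc[0]-cy)/F,-1]);o=-M[:3,:3].T@M[:3,3]
    return o+d*(z-o[2])/d[2]
E
python3 - <<'E'
from h import *
T=vision.grab_frame("top");S=vision.grab_frame("side")
for n,z,t,s in[("c",.077,(203.1,288.2),(259.2,211)),("c?",.077,(203.1,288.2),(217.8,276.7)),("b",.077,(211.3,314.7),(207.1,286.7)),("a",.077,(217.9,342.2),(196,290)),("cradle",0,(210.5,308.9),(227,290.8)),("endplate",.077,(232.6,381.6),(176.4,304.7)),("knob",.089,(217.4,252.9),(228.6,288.4)),("tube",0,(270.5,313.9),(228,330.9)),("nose",0,(269.8,453.9),(163.9,337.8)),("glue",0,(248.1,123.4),(348,293.6))]:
    print(n,onz(T,t,z).round(3),onz(S,s,z).round(3))
x=T["img"][150:270,210:410];cv2.imwrite("pics/t1.png",cv2.resize(x,None,fx=4,fy=4,interpolation=cv2.INTER_CUBIC))
x=S["img"][150:280,225:345];cv2.imwrite("pics/s1.png",cv2.resize(x,None,fx=4.5,fy=4.5,interpolation=cv2.INTER_CUBIC))
E
```

```text
c [0.636 0.009 0.077] [0.789 0.212 0.077]
c? [0.636 0.009 0.077] [0.641 0.01  0.077]
b [ 0.619 -0.054  0.077] [ 0.619 -0.046  0.077]
a [ 0.605 -0.119  0.077] [ 0.618 -0.104  0.077]
cradle [ 0.625 -0.046  0.   ] [ 0.607 -0.042  0.   ]
endplate [ 0.573 -0.213  0.077] [ 0.586 -0.219  0.077]
knob [0.599 0.089 0.089] [0.595 0.068 0.089]
tube [ 0.475 -0.063  0.   ] [ 0.479 -0.055  0.   ]
nose [ 0.486 -0.418  0.   ] [ 0.488 -0.427  0.   ]
glue [0.517 0.413 0.   ] [0.528 0.411 0.   ]
```

View pics/t1.png

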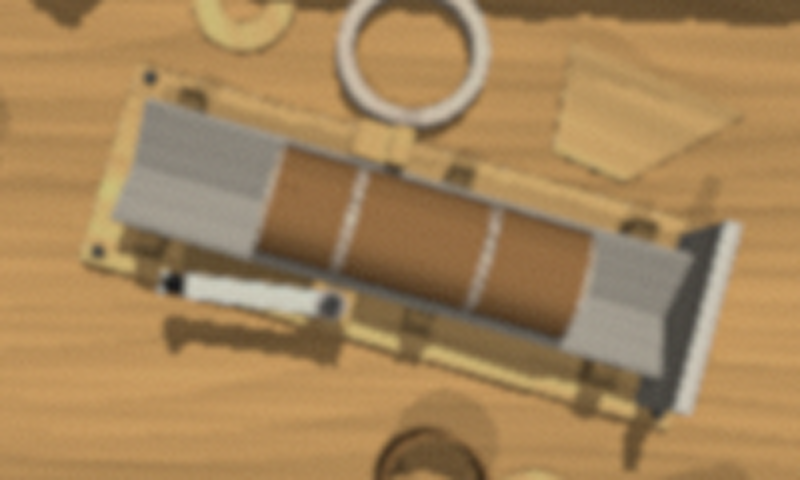

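View pics/s1.png

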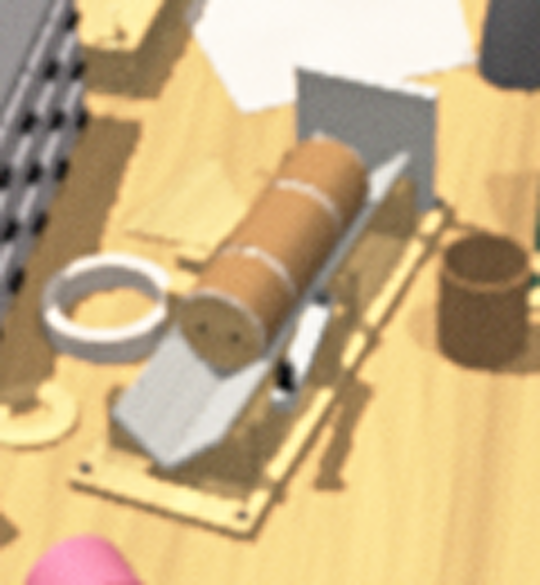

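The crops show c's rear face near crop (268,200), the keeper pivot at (330,303), its knob at (173,283), and the stop at (385,142). I fit the cradle pose from these.

```bash
cat > fit.py <<'E'
from h import *
from scipy.optimize import least_squares
T=vision.grab_frame("top")
P=[((722,222),(.056,-.165,.12)),((676,412),(-.056,-.165,.12)),((330,303),(-.051,.035,.081)),((148,100),(.0355,None,.065)),((117,216),(-.0355,None,.065)),((692,255),(.0355,-.165,.065)),((660,376),(-.0355,-.165,.065)),((147,67),(.065,.1925,.012)),((83,265),(-.065,.1925,.012))]
def W(v,p):
    c,s=np.cos(v[2]),np.sin(v[2]);y=v[3] if p[1] is None else p[1]
    return np.array([v[0]+c*p[0]-s*y,v[1]+s*p[0]+c*y,p[2]])
r=lambda v:np.concatenate([proj(T,W(v,p))-np.array([150+b/4,210+a/4]) for (a,b),p in P])
s=least_squares(r,[.615,-.045,-1.33+1.57,.183],loss="soft_l1");v=s.x
print(v.round(4),r(v).round(1));np.save("cradle.npy",v)
def L(w): 
    c,s=np.cos(v[2]),np.sin(v[2]);d=np.array(w[:2])-v[:2];return np.array([c*d[0]+s*d[1],-s*d[0]+c*d[1]])
up=lambda a:(150+a[1]/4,210+a[0]/4)
print("pivot",W(v,(-.051,.035,.073)),"knob",onz(T,up((173,283)),.099),L(onz(T,up((173,283)),.099)))
for n,a,z in[("c rear edges",(285,146),.1),("crear2",(255,250),.077),("rear mid",(272,195),.108),("a front",(592,238),.1),("af2",(562,338),.077),("tube",(430,470),.075),("ring",(413,60),.025)]:
    print(n,L(onz(T,up(a),z)).round(4))
E
python3 fit.py
```

```text
[ 0.6222 -0.0507 -0.2505  0.1726] [-0.4  1.3 -0.  -0.1  0.7  0.5  0.7  0.2  0.3 -0.5  1.2  0.2 -0.3  0.5
 -1.4 -2.3 -1.2 -1.1]
pivot [ 0.58144237 -0.00416876  0.073     ] knob [0.59138966 0.08772828 0.099     ] [-0.06414119  0.12649493]
c rear edges [0.0291 0.0869]
crear2 [-0.0319  0.0873]
rear mid [-0.0008  0.0861]
a front [ 0.0273 -0.0974]
af2 [-0.0316 -0.0999]
tube [-0.1269 -0.0464]
ring [0.1121 0.0269]
```

```bash
python3 -m pendant '[[0,0,0,-7.6,0],[0,0,0,-7.6,0],[0,0,0,-7.6,0],[0,0,0,-7.6,0],[0,0,0,-7.6,0],[0,0,0,-7.6,0],[0,0,0,-7.6,0],[0,0,0,0,0]]' 20
python3 -m pendant '[[46,15,0,0,0],[46,15,0,0,0],[46,15,0,0,0],[46,15,0,0,0],[46,15,0,0,0],[46,15,0,0,0],[46,15,0,0,0],[46,15,0,0,0],[46,15,0,0,0],[46,15,0,0,0],[46,15,0,0,0],[46,15,0,0,0]]'
python3 -m pendant '[[46,15,0,0,0],[46,15,0,0,0],[46,15,0,0,0],[46,15,0,0,0],[0,0,0,0,0],[0,0,0,0,0]]'
cat > loc.py <<'E'
from h import *
from scipy.spatial.transform import Rotation as R
v=np.load("cradle.npy");s=bot.get_state();c,n=np.cos(v[2]),np.sin(v[2]);d=s["tcp_pos"][:2]-v[:2]
M=R.from_rotvec(s["tool_rot"]).as_matrix();f=s["wrist_force"]
print("t",round(s["time"],2),"local mm",np.round([1e3*(c*d[0]+n*d[1]),1e3*(-n*d[0]+c*d[1]),1e3*s["tcp_pos"][2]],1),"xtool heading err deg",np.degrees(np.arctan2(M[1,0],M[0,0])-(v[2]+np.pi/2)).round(2),"F local",np.round([c*f[0]+n*f[1],-n*f[0]+c*f[1],f[2]],2),"gap",round(s["finger_gap"],3),"q",s["joint_pos"].round(2))
E
python3 loc.py
```

```text
time: 1.95
tcp_pos: [0.238, -0.5779, 0.2313]
tool_rot: [-2.483, -1.925, -0.0]
wrist_force: [0.1, 0.2, 1.3]
finger_gap: -0.003
time: 3.15
tcp_pos: [0.5506, -0.0862, 0.2316]
tool_rot: [2.485, 1.921, 0.0]
wrist_force: [0.7, -1.2, 0.4]
finger_gap: 0.0
time: 3.75
tcp_pos: [0.6537, 0.0762, 0.2308]
tool_rot: [-2.482, -1.925, 0.002]
wrist_force: [-1.0, -0.4, -0.3]
finger_gap: 0.001
t 3.75 local mm [ -0.9 130.8 230.8] xtool heading err deg -0.06 F local [-0.84 -0.65 -0.28] gap 0.001 q [ 0.02  0.34  0.05  1.29 -0.    1.84]
```

```bash
python3 -m pendant '[[0,0,40,0,0],[0,0,40,0,0],[0,0,40,0,0],[0,0,25,0,0],[0,0,20,0,0],[0,0,0,0,0],[0,0,0,0,0]]'
python3 loc.py; python3 - <<'E'
from h import *
T=vision.grab_frame("top");S=vision.grab_frame("side")
a=cv2.resize(T["img"][150:270,225:365],None,fx=4,fy=4,interpolation=3);b=cv2.resize(S["img"][150:270,240:300],None,fx=4,fy=4,interpolation=3)
cv2.imwrite("pics/2.png",np.hstack([a,b]))
E
```

```text
time: 4.45
tcp_pos: [0.6531, 0.074, 0.0667]
tool_rot: [-2.485, -1.922, 0.001]
wrist_force: [1.3, 0.1, 1.1]
finger_gap: 0.003
t 4.45 local mm [ -1.  128.5  66.7] xtool heading err deg -0.2 F local [1.22 0.44 1.13] gap 0.003 q [ 0.01  0.45 -0.14  0.98 -0.    1.84]
```

View pics/2.png

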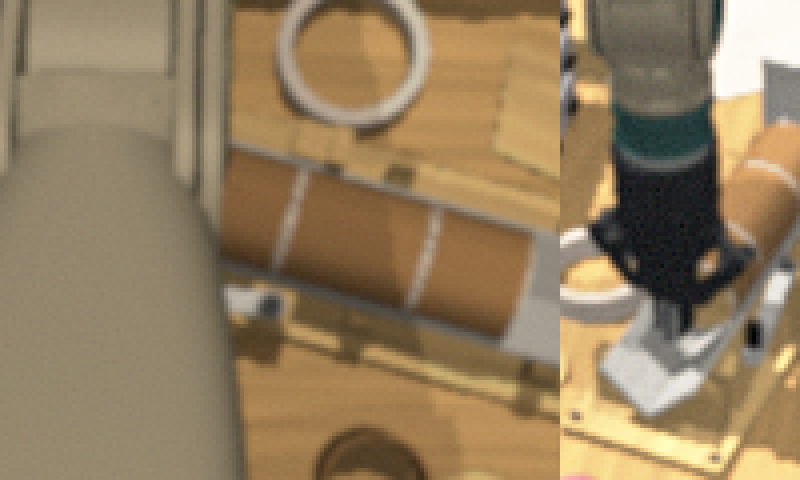

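The fingers are centred in the trough behind section c. Now I push gently.

```bash
python3 -m pendant '[[-8,0,0,0,0],[-8,0,0,0,0],[-4,0,0,0,0],[-3,0,0,0,0],[-3,0,0,0,0],[-3,0,0,0,0],[-3,0,0,0,0],[-3,0,0,0,0],[-3,0,0,0,0],[-3,0,0,0,0],[-3,0,0,0,0]]'
python3 loc.py;  python3 -m pendant '[[-3,0,0,0,0],[-3,0,0,0,0],[-3,0,0,0,0],[-3,0,0,0,0],[-3,0,0,0,0],[-3,0,0,0,0],[-3,0,0,0,0],[-3,0,0,0,0]]'; python3 loc.py; python3 - <<'E'
from h import *
T=vision.grab_frame("top")
cv2.imwrite("pics/3.png",cv2.resize(T["img"][150:270,225:405],None,fx=4,fy=4,interpolation=3))
E
```

```text
time: 5.65
tcp_pos: [0.6427, 0.0324, 0.0663]
tool_rot: [-2.482, -1.925, -0.0]
wrist_force: [0.4, 3.4, -0.6]
finger_gap: 0.001
t 5.65 local mm [-0.8 85.6 66.3] xtool heading err deg -0.06 F local [-0.47  3.36 -0.62] gap 0.001 q [-0.05  0.43 -0.18  0.96  0.    1.77]
time: 6.45
tcp_pos: [0.6367, 0.0091, 0.0663]
tool_rot: [2.483, 1.925, 0.0]
wrist_force: [0.4, 2.4, -0.2]
finger_gap: 0.002
t 6.45 local mm [-0.8 61.6 66.3] xtool heading err deg -0.06 F local [-0.17  2.42 -0.23] gap 0.002 q [-0.09  0.42 -0.19  0.96  0.    1.74]
```

View pics/3.png

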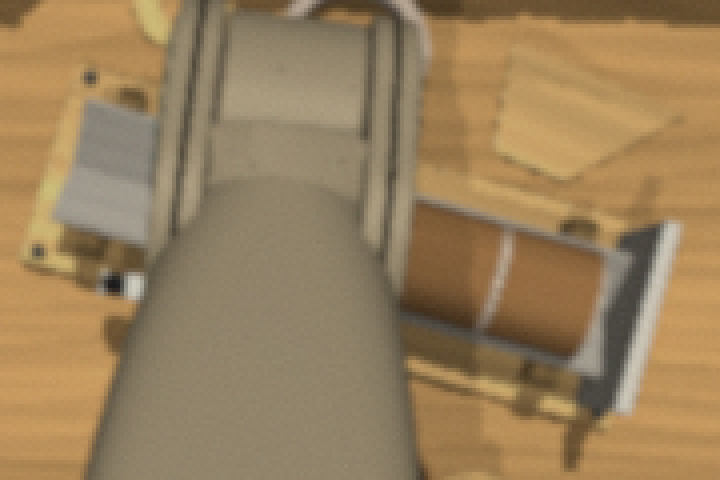

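```bash
python3 -m pendant '[[-2,0,0,0,0],[-2,0,0,0,0],[-2,0,0,0,0],[-2,0,0,0,0],[-2,0,0,0,0],[-2,0,0,0,0],[-2,0,0,0,0],[-2,0,0,0,0]]'; python3 loc.py
python3 -m pendant '[[-1,0,0,0,0],[-1,0,0,0,0],[-1,0,0,0,0]]'; python3 loc.py
```

```text
time: 7.3
tcp_pos: [0.6327, -0.0063, 0.0663]
tool_rot: [-2.482, -1.925, 0.0]
wrist_force: [1.1, 2.3, -0.2]
finger_gap: -0.003
t 7.3 local mm [-0.8 45.7 66.3] xtool heading err deg -0.06 F local [ 0.45  2.53 -0.17] gap -0.003 q [-0.11  0.42 -0.2   0.95  0.    1.71]
time: 7.6
tcp_pos: [0.632, -0.0091, 0.0663]
tool_rot: [-2.482, -1.925, -0.0]
wrist_force: [0.7, 2.3, -0.5]
finger_gap: -0.002
t 7.6 local mm [-0.8 42.8 66.3] xtool heading err deg -0.05 F local [ 0.11  2.42 -0.52] gap -0.002 q [-0.12  0.41 -0.2   0.95  0.    1.71]
```

```bash
for i in 1 2 3; do :; done
python3 -m pendant '[[-1,0,0,0,0],[-1,0,0,0,0],[-1,0,0,0,0]]'; python3 loc.py
python3 -m pendant '[[-1,0,0,0,0],[-1,0,0,0,0]]'|grep -E "force|pos"
```

```text
time: 7.9
tcp_pos: [0.6317, -0.0105, 0.0665]
tool_rot: [-2.48, -1.925, -0.005]
wrist_force: [1.8, 7.2, 0.8]
finger_gap: -0.007
t 7.9 local mm [-0.8 41.4 66.5] xtool heading err deg -0.01 F local [-0.05  7.45  0.84] gap -0.007 q [-0.12  0.41 -0.2   0.95  0.    1.7 ]
tcp_pos: [0.6317, -0.0106, 0.0667]
wrist_force: [2.3, 12.9, 0.4]
```

The position stalled at y = 41.4 mm and the force rose to 13 N, so the row appears to be home. I back off and move to the outside of the keeper.

```bash
python3 -m pendant '[[10,0,0,0,0],[20,0,0,0,0],[0,0,-40,0,0],[0,0,-40,0,0],[20,-40,0,0,0],[20,-40,0,0,0],[0,-24,0,0,0],[0,0,0,0,0],[0,0,0,0,0]]'; python3 loc.py;  python3 - <<'E'
from h import *
T=vision.grab_frame("top");S=vision.grab_frame("side")
a=cv2.resize(T["img"][150:270,285:405],None,fx=4,fy=4,interpolation=3);b=cv2.resize(S["img"][150:270,240:320],None,fx=4,fy=4,interpolation=3)
cv2.imwrite("pics/4.png",np.hstack([a,b]))
E
```

```text
time: 9.0
tcp_pos: [0.5474, 0.0794, 0.1465]
tool_rot: [2.481, 1.924, -0.001]
wrist_force: [1.1, -0.8, 0.2]
finger_gap: -0.003
t 9.0 local mm [-104.7  107.5  146.5] xtool heading err deg -0.05 F local [ 1.29 -0.53  0.17] gap -0.003 q [ 0.03  0.21 -0.3   1.06 -0.    1.85]
```

View pics/4.png

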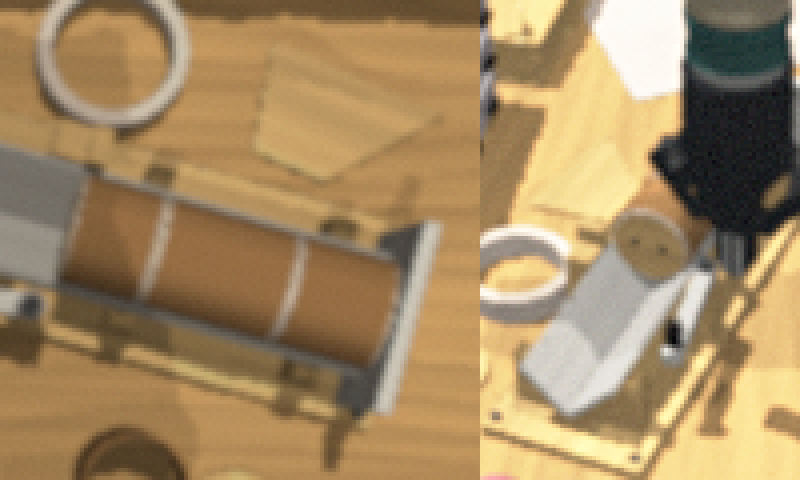

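The front section is flush with the plate and both joints look closed. Now I descend outside the bar and sweep it round.

```bash
python3 -m pendant '[[0,0,40,0,0],[0,0,35,0,0],[0,0,0,0,0],[-4,8,0,0,0],[-3,6,0,0,0],[-3,6,0,0,0],[3,8,0,0,0],[3,8,0,0,0]]'; python3 loc.py
python3 -m pendant '[[1,6,0,0,0],[1,6,0,0,0],[1,6,0,0,0],[-1,6,0,0,0],[-1,6,0,0,0],[-1,6,0,0,0]]'; python3 loc.py; python3 - <<'E'
from h import *
T=vision.grab_frame("top");S=vision.grab_frame("side")
a=cv2.resize(T["img"][150:270,225:345],None,fx=4,fy=4,interpolation=3);b=cv2.resize(S["img"][150:270,240:320],None,fx=4,fy=4,interpolation=3)
cv2.imwrite("pics/5.png",np.hstack([a,b]))
E
```

```text
time: 9.9
tcp_pos: [0.5826, 0.0665, 0.0724]
tool_rot: [2.482, 1.924, 0.001]
wrist_force: [-2.0, -2.0, 4.7]
finger_gap: -0.003
t 9.9 local mm [-67.4 103.7  72.4] xtool heading err deg -0.1 F local [-1.49 -2.45  4.74] gap -0.003 q [ 0.    0.34 -0.3   0.93 -0.    1.83]
time: 10.5
tcp_pos: [0.6153, 0.0566, 0.0721]
tool_rot: [2.482, 1.924, -0.007]
wrist_force: [-6.5, -6.0, 8.3]
finger_gap: -0.001
t 10.5 local mm [-33.2 102.3  72.1] xtool heading err deg -0.1 F local [-4.85 -7.44  8.29] gap -0.001 q [-0.01  0.39 -0.23  0.96 -0.    1.81]
```

View pics/5.png

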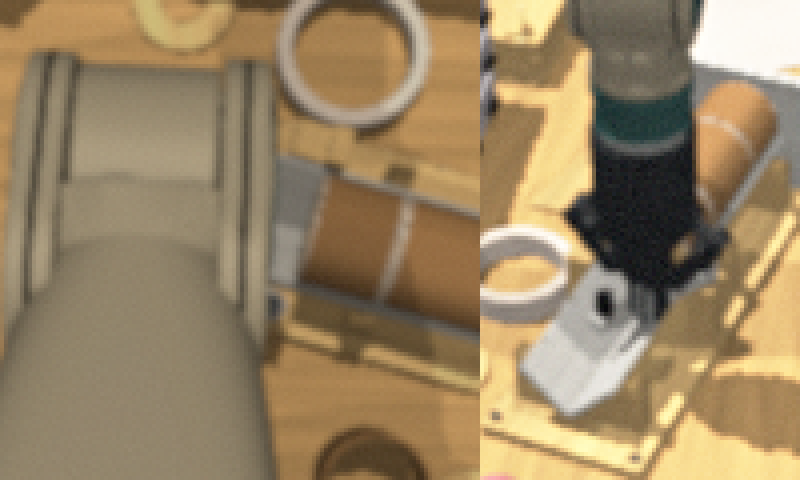

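The bar is following ahead of the fingers, but they are rubbing the knob (force −x, −y). I move slightly inward and continue.

```bash
python3 -m pendant '[[-5,2,0,0,0],[-3,6,0,0,0],[-3,6,0,0,0]]'; python3 loc.py
python3 -m pendant '[[-5,7,0,0,0],[-5,7,0,0,0]]'; python3 loc.py
```

```text
time: 10.9
tcp_pos: [0.6275, 0.0438, 0.0718]
tool_rot: [2.482, 1.926, -0.0]
wrist_force: [-2.5, -0.4, 4.1]
finger_gap: -0.001
t 10.9 local mm [-18.3  92.9  71.8] xtool heading err deg -0.04 F local [-2.32 -0.97  4.11] gap -0.001 q [-0.03  0.4  -0.21  0.96 -0.    1.79]
time: 11.1
tcp_pos: [0.6378, 0.0303, 0.0704]
tool_rot: [-2.481, -1.925, 0.002]
wrist_force: [-2.0, 0.8, -0.1]
finger_gap: -0.0
t 11.1 local mm [-5.  82.4 70.4] xtool heading err deg -0.05 F local [-2.14  0.24 -0.08] gap -0.0 q [-0.05  0.42 -0.18  0.97  0.    1.77]
```

```bash
python3 -m pendant '[[-4,3,0,0,0],[-4,3,0,0,0],[-4,3,0,0,0]]'; python3 loc.py
python3 -m pendant '[[-3,2,0,0,0],[-3,2,0,0,0],[-2,1,0,0,0]]'; python3 loc.py;python3 - <<'E'
from h import *
T=vision.grab_frame("top");S=vision.grab_frame("side")
a=cv2.resize(T["img"][150:270,225:345],None,fx=4,fy=4,interpolation=3);b=cv2.resize(S["img"][150:270,240:320],None,fx=4,fy=4,interpolation=3)
cv2.imwrite("pics/6.png",np.hstack([a,b]))
E
```

```text
time: 11.4
tcp_pos: [0.6436, 0.0165, 0.0707]
tool_rot: [-2.482, -1.925, 0.001]
wrist_force: [-0.9, 1.2, -0.3]
finger_gap: 0.002
t 11.4 local mm [ 4.1 70.4 70.7] xtool heading err deg -0.06 F local [-1.16  0.94 -0.28] gap 0.002 q [-0.07  0.43 -0.17  0.97  0.    1.75]
time: 11.7
tcp_pos: [0.6469, 0.0076, 0.0714]
tool_rot: [2.482, 1.925, 0.0]
wrist_force: [-0.8, 1.0, -0.7]
finger_gap: -0.001
t 11.7 local mm [ 9.5 62.6 71.4] xtool heading err deg -0.06 F local [-1.01  0.8  -0.65] gap -0.001 q [-0.09  0.43 -0.16  0.98 -0.    1.73]
```

View pics/6.png

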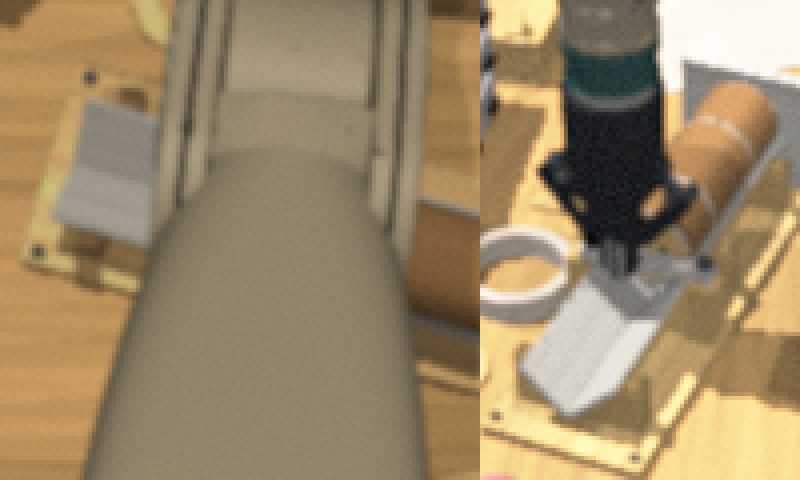

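```bash
python3 -m pendant '[[-1,0,0,0,0],[-1,0,0,0,0],[-1,0,0,0,0]]'; python3 loc.py
python3 -m pendant '[[-1,0,0,0,0],[-1,0,0,0,0]]' >/dev/null; python3 loc.py
```

```text
time: 12.1
tcp_pos: [0.6465, 0.005, 0.0716]
tool_rot: [2.482, 1.925, 0.002]
wrist_force: [0.1, 0.3, 0.1]
finger_gap: 0.002
t 12.1 local mm [ 9.8 60.  71.6] xtool heading err deg -0.04 F local [0.06 0.34 0.06] gap 0.002 q [-0.09  0.43 -0.16  0.97  0.    1.73]
t 12.3 local mm [ 9.6 57.9 71.6] xtool heading err deg -0.05 F local [ 1.51  1.26 -0.01] gap -0.001 q [-0.1   0.43 -0.17  0.97  0.    1.73]
```

```bash
python3 -m pendant '[[-1,0,0,0,0],[-1,0,0,0,0]]' >/dev/null; python3 loc.py
python3 -m pendant '[[-1,0,0,0,0],[-1,0,0,0,0]]' >/dev/null; python3 loc.py
```

```text
t 12.5 local mm [ 9.4 56.1 71.5] xtool heading err deg -0.05 F local [0.72 3.65 0.81] gap 0.002 q [-0.1   0.43 -0.17  0.97  0.    1.72]
t 12.7 local mm [ 9.4 56.  71.6] xtool heading err deg 0.0 F local [0.37 8.61 0.31] gap 0.003 q [-0.1   0.43 -0.17  0.97  0.01  1.72]
```

It stalled at y = 56 mm with 8.6 N, so the bar is on its stop. I back off, lift and check.

```bash
python3 -m pendant '[[5,0,0,0,0],[20,0,0,0,0],[0,0,-40,0,0],[0,0,-40,0,0],[0,0,-40,0,0],[40,-20,0,0,0],[40,-25,0,0,0],[40,-25,0,0,0],[40,-25,0,0,0],[0,0,0,0,0],[0,0,0,0,0]]'; python3 loc.py
cat > chk.py <<'E'
from h import *
v=np.load("cradle.npy")
T=vision.grab_frame("top");S=vision.grab_frame("side")
for f,n in((T,"top"),(S,"side")):
    for t in("keeper_knob","section_c"):
        for d in finder.pinpoint(n,t)[:4]:
            w=onz(f,d["at"],.089 if t[0]=="k" else .077);d2=w[:2]-v[:2];c,s=np.cos(v[2]),np.sin(v[2])
            print(n,t,round(d["score"],2),"local",np.round([c*d2[0]+s*d2[1],-s*d2[0]+c*d2[1]],3))
a=cv2.resize(T["img"][155:265,225:405],None,fx=2.8,fy=2.8,interpolation=3);b=cv2.resize(S["img"][155:265,240:340],None,fx=2.8,fy=2.8,interpolation=3)
cv2.imwrite("pics/7.png",np.hstack([a,b]))
E
python3 chk.py
```

```text
time: 13.8
tcp_pos: [0.5976, 0.2023, 0.1909]
tool_rot: [2.479, 1.927, -0.003]
wrist_force: [0.6, -0.1, 0.6]
finger_gap: 0.001
t 13.8 local mm [-86.5 239.1 190.9] xtool heading err deg 0.07 F local [0.65 0.03 0.58] gap 0.001 q [ 0.22  0.31 -0.07  1.19 -0.    2.05]
top keeper_knob 0.85 local [0.05  0.035]
top section_c 0.92 local [ 0.002 -0.068]
top section_c 0.87 local [-0.014  0.293]
top section_c 0.85 local [-0.003  0.004]
top section_c 0.59 local [-0.006 -0.132]
side keeper_knob 0.62 local [-0.178 -0.014]
side section_c 0.83 local [-0.029  0.349]
side section_c 0.77 local [-0.001 -0.109]
side section_c 0.77 local [-0.    -0.058]
side section_c 0.67 local [0.105 0.302]
```

View pics/7.png

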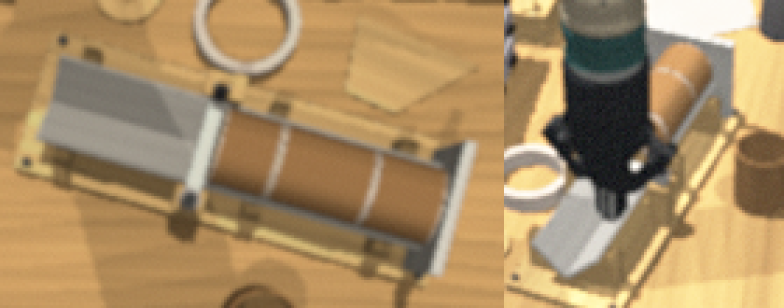

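```bash
python3 -c "
from station import job_done
print(job_done())"
```

```text
the job is handed in; nothing more can be done
None
```

The row is home against the end plate with its joints closed, and the keeper bar lies across the trough behind it, on its stop. I handed the job in at about 14 s of the 48 s.

- **Row:** I pushed section c's rear face with shut fingertips, gripping nothing. The force stayed at about 2–3 N while the row slid. It then stopped moving and the force rose to about 13 N. The top picture afterwards showed the front section flush with the plate and no gaps at the joints.
- **Keeper:** I swept the bar round from outside with the shut fingers, and it stalled at about 9 N. During the sweep the fingers rubbed the knob, with readings of about 5–8 N on each axis, and I moved them inward to clear it.
- **Last check:** The top camera put the knob 35 mm along the trough, where it should be for a bar right across. The bar looked square to the trough, the row was still in place, and the hand was clear with no contact force.
- **Disagreements:**
  - The side camera gave a false keeper knob position because the gripper blocked its view, so I ignored it.
  - The networks' section centres were 3–4 mm off the nominal home positions, with spacings 6–7 mm off. I took that as detection error, since the push stall and the picture both showed the row home.
  - I did not measure the bystanders again; the ones in the pictures looked unmoved.

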